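# Fold out the wall hook and hang up the flat beater

### The arm

A 6-joint arm with a two-finger parallel gripper is mounted at the origin on the work surface. World frame = base frame: x ahead of the robot, y to its left, z up, the work surface at z = 0. Lengths are in m, angles in degrees, forces in N, time in s.
With the tool pointing down it reaches from about 0.4 to 0.825 m from the base axis. Payload 7 kg.
Tool frame: the origin (TCP) lies between the finger pads; the fingertips stand 22 mm ahead of it and the grasp point (between the pads) lies 3 mm ahead of it; z points along the fingers, y is the direction in which the jaws open and shut (so a half turn about z gives the same grasp; the last joint's range is limited). The gripper opens to 88 mm and grips with 3 to 60 N. Pads are 19 mm wide; open, the fingers measure 130 mm over their backs; the gripper's body (78 mm by 193 mm) begins 47 mm behind the grasp point.
Start: joints at [-60.269, 20.546, 0.682, 0, -70.136, -16.507], TCP at [0.154, -0.657, 0.249] pointing down, gripper open.
Joint ranges: [-176.03, 176.03], [-82.01, 121.73], [-58.28, 71.71], [-173.87, 95.51], [-174.79, -0.11], [-173.66, 173.66]. Speed limits (degrees/s): [136.94, 136.94, 172.46, 180, 180, 180].

### API

Orientations are given as [roll, pitch, yaw] about the fixed x, y, z axes, in that order (R = Rz(yaw) Ry(pitch) Rx(roll)).
In Python, from plant import telemetry, cams, r gives the robot as it stands.
- The arm moves only by the tool carry_out, never from a script. Its argument "commands" is one flat list of numbers, 5 for each row, row after row: the shift along the world's x, y, z as a fraction of full scale, then the turn about the world's z as a fraction of full scale, then the gripper's target within -1 to 1 (shut at 1, half-way at 0, fully open at -1). In form: [x, y, z, turn, claw, x, y, z, turn, claw, ...]. A call has 1 to 8 rows; each row shifts and turns the commanded pose from where the row before left it; what a row does not reach is not made up. Full scale, the value 1, is 0.04 m for a shift and 4 degrees for a turn. A row lasts 1/10 s, in which the tool goes at most 50 mm and 8.59 degrees, less where a joint would pass 70% of its speed; a pose out of reach is approached as far as the arm can. A call with a number of a shift or a turn outside -1 to 1 is refused whole. A call with a gripper value outside its range is refused whole. The fingers move at their own pace and stop on an object; "grip_force" is the grip in N (left out, the last holds). Time passes only in rows, so rows that do not move let the fingers close. It gives the time, the measured TCP pose, the force and the opening at its end, in the units of the state.
- telemetry.get_state(): the state, without advancing time (a new reading comes with each control period).
- cams.capture(name): name is "scene" or "top" or "wrist"; returns a dict with "frame" (384x512x3 uint8, red, green, blue), "camera_matrix" (3x3 intrinsics, pixels), "camera_from_world" (4x4, takes a point from world to camera coordinates); the wrist camera has in their place "mount" (4x4, takes a point from camera to tool coordinates, whose origin is the TCP and whose axes are the flange's). Camera axes: x right, y down, z forward; pixel columns grow to the right and rows downward; lengths in m; the calibration is good to about 2 mm. A picture is of the moment at which its call begins: read the wrist's pose just before it. There is no depth.
- r.close_job(): hands the job in, once; it reports no verdict.
The state is a dict: "time_s": time; "joints": joint angles; "qd": joint speeds; "joint_torque": joint torques, N m; "tcp_pos": TCP position; "eef_rot": TCP orientation; "contact_force": force on the tool from outside, world axes, zero at the start; "moment": the same for the moment, N m; "gripper_width": finger opening in m.
Only numpy, scipy, OpenCV 4.12 (cv2) and the standard library are available. Lean on these libraries where they do the work, as an engineer would, in place of code of your own. Each camera call takes 0.05 s, during which the arm holds its last target. There are 200 camera calls.

### The job

First fold the hook on the steel panel out and press it down until it sits firmly on its stop, without straining its mounting on the thin sheet. Only then take the clean flat beater out of the drying rack, hang it gently on the hook by the eye under its hub and push it gently all the way back against the hinge block, so that it hangs straight, still and free of the gripper. Leave the cutting board in the rack, the bowl and the loaf tin where they are.

Things in the scene. Friction and masses are not known exactly. Their poses are not given: they have to be found in the camera images.
- hook_hinge (a point): Hinge pin of the folding hook, 200 mm up on the front of the steel panel, 20 mm out from its mounting plate (52 mm wide, 105 high). x points into the panel, y level along the pin, z up: the hook unfolds towards -x. The hinge block (two cheeks astride the arm, 29 mm wide over all) has a flat front 11 mm out from the pin; its top is 8 mm above the pin.
- hook (a joint): Angle of the hook's arm: 0 = folded, upright along the panel, end at the top; 1.571 = unfolded on its stop, level, pointing straight out. Starts at 0 to 0.3. The hinge is stiff (about 0.4 N m: 9 N at 45 mm from the pin) and stays where left; at the stop the force rises sharply (press it home before loading it). Pinched across its sides, it slips between the pads and lags by 0.3 rad or more.
- hook_tip (a point): Point on the arm's centre line 55 mm from the pin; z along the arm away from the pin, y along the pin, x to the panel when folded, up when unfolded. The arm is a steel bar 14 mm wide (along the pin), 8 thick, reaching 70 mm from the pin. Its last 10 mm is a lip, as wide as the arm, turned up to 16 mm above the centre line when unfolded; folded, it points to the panel. Gap behind it then 16 mm.
- mount (a joint): How far the hook's plate is bent on the thin sheet (rad): 0 unloaded, positive when the hook is pressed down. Springy, 0.022 rad per N m about the plate's face: 0.035 rad, the most it should see, is reached at about 18 N on the end of the open arm or 23 N half-way along it. The sheet springs back.
- panel: Upright sheet-steel splash panel fixed to the table, 360 mm wide, 275 mm high, 12 mm thick; origin on the table under its middle. Front, with the hook, faces -x; y along its width. Its foot and stiffeners are behind it.
- beater_hub (a point): Grip point of the loose flat beater of a planetary mixer (cast aluminium, 0.28 to 0.52 kg, 201 mm high, 150 wide, 13 thick): middle of its round upright hub, 28 mm in diameter, 44 mm high. y along the beater's width, x across its thickness, z up. It stands in a slot of the drying rack, hub uppermost, this point about 189 mm above the table.
- beater_eye (a point): Middle of the upper edge of the beater's eye, 30 mm below beater_hub, same axes. The eye is a rectangular window through the thickness, 26 mm wide (y), 27 high, from this edge down; the bar over it is 8 mm high, 44 wide, 13 thick. Hung, the edge rests on the arm, 4 mm above the pin; fully back, the bar touches the hinge block, this point 17.5 mm out from the pin. Sliding takes 2 to 4 N.
- beater: The same beater; origin at the middle of its foot, z up along it, y along its width. Below the eye a shield-shaped open frame with a spine and cross ribs, widest 60 mm above the foot; the foot is 66 mm wide.
- rack: Small stainless drying rack, fixed; tray 200 mm (x) by 130 mm (y) and 10 mm high, origin underneath its middle. Two slots, at x = -45 and +45 mm, run along y between wire loops 90 mm wide and 87 mm high; 16 mm between the wires. The beater stands in one slot, the cutting board in the other, both on the tray.
- board: Small white cutting board, 160 mm wide (y), 12 mm thick (x), 115 mm high, standing in the other slot; origin in the middle of its lower edge. Leave it.
- bowl: Small steel bowl, 110 mm across, 50 mm high, on the table; origin under its middle. Leave it.
- tin: Dark steel loaf tin, 100 x 200 mm, 75 mm high, open at the top, on the table; origin under its middle. Leave it.

How it is judged:
By the outcome, as a careful person would: the job done as asked, in the order asked, and still so for the second after the job is handed in, with the robot touching nothing.
It also fails if it takes over 72 s, if anything falls off the work surface, if the arm or the gripper's body presses on something with over 40 N, if the wrist force passes 120 N, or if a joint passes its speed limit or range.

## Working session

There is one attempt and no reset: what is moved stays moved. The work goes in short steps, Python scripts to look and compute and a tool call to move; the robot and the scene stay as the last step left them, time stands still between calls to the robot, and variables do not carry over. Pictures are saved under pics/ and viewed, about 8 in all and at most 12, crops included, and the job is handed in when it is done.

Besides the shell and the picture viewer there is one more tool, called after "Call:" as name(argument=value, ...) on one line, values as JSON. carry_out: Moves the arm, as the interface text tells. Shift numbers are shares of 0.04 m and turn numbers shares of 4 degrees, none past 1 either way. Its arguments: {"type":"object","properties":{"commands":{"type":"array"},"grip_force":{"type":"number"}},"required":["commands"]}

```bash
ls; mkdir -p pics
python3 - <<'E'
from plant import telemetry, cams, r
import cv2, numpy as np
s=telemetry.get_state(); print({k:np.round(v,3).tolist() for k,v in s.items()})
for n in("scene","top"):
    c=cams.capture(n); cv2.imwrite(f"pics/{n}0.png",c["frame"][:,:,::-1]); np.savez(f"pics/{n}0.npz",**c)
    print(n,np.round(c["camera_matrix"],1).tolist(),np.round(c["camera_from_world"],3).tolist())
a=[cv2.imread(f"pics/{n}0.png") for n in("scene","top")]
cv2.imwrite("pics/both.png",cv2.resize(np.vstack(a),None,fx=1,fy=1)[:600] if 0 else np.vstack(a))
E
```

```text
pics
{'time_s': 0.0, 'joints': [-60.27, 20.59, 0.635, -0.022, -70.137, -16.508], 'qd': [-0.071, -0.057, 0.048, -0.112, -0.013, -0.117], 'joint_torque': [0.001, -58.273, 29.306, 6.997, 0.007, -0.0], 'tcp_pos': [0.154, -0.657, 0.248], 'eef_rot': [179.906, -0.006, -166.786], 'contact_force': [-0.353, -0.098, 0.093], 'moment': [-0.014, -0.005, 0.017], 'gripper_width': 0.088}
scene [[379.9, 0.0, 247.1], [0.0, 379.9, 197.8], [0.0, 0.0, 1.0]] [[-0.446, 0.895, -0.008, 0.338], [0.527, 0.255, -0.811, -0.205], [-0.724, -0.366, -0.585, 1.392], [0.0, 0.0, 0.0, 1.0]]
top [[405.8, 0.0, 252.8], [0.0, 405.8, 192.0], [0.0, 0.0, 1.0]] [[-0.007, -1.0, -0.023, -0.021], [-0.985, 0.01, -0.174, 0.638], [0.175, 0.021, -0.984, 0.902], [0.0, 0.0, 0.0, 1.0]]
```

View pics/scene0.png

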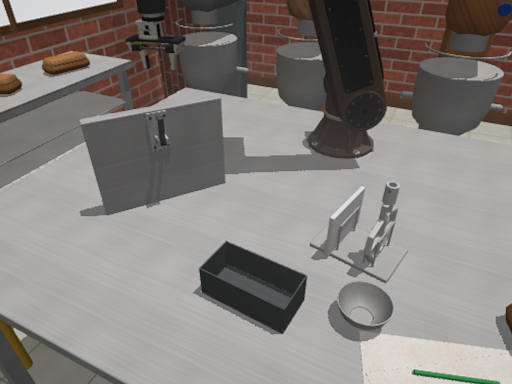

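View pics/top0.png

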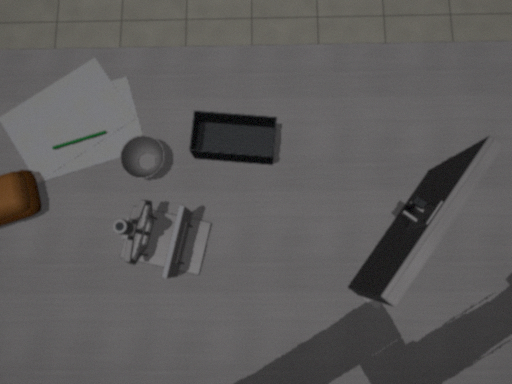

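The scene view shows the panel (hook at ~(157,130)) and the rack with the board at (345,220) and the beater (hub at ~(391,190)). In the top view the hub is at ~(121,227), the panel's base front runs (350,290)-(428,172) and its top front runs (382,302)-(490,138). Next I take a zoomed composite.

```bash
cat > h.py <<'E'
import numpy as np, cv2
from plant import telemetry, cams, r
def cam(f): 
    d=np.load(f"pics/{f}.npz"); return d["camera_matrix"],d["camera_from_world"]
def ray(c,uv):
    K,T=c; R=T[:3,:3]; o=-R.T@T[:3,3]; d=R.T@np.linalg.inv(K)@np.array([uv[0],uv[1],1.]); return o,d/np.linalg.norm(d)
def onz(c,uv,z):
    o,d=ray(c,uv); return o+d*(z-o[2])/d[2]
def tri(c1,a,c2,b):
    (o,d),(p,e)=ray(c1,a),ray(c2,b); A=np.c_[d,-e]; t=np.linalg.lstsq(A,p-o,rcond=None)[0]
    x,y=o+d*t[0],p+e*t[1]; return (x+y)/2,np.linalg.norm(x-y)
def proj(c,P):
    K,T=c; q=K@(T[:3,:3]@np.asarray(P)+T[:3,3]); return q[:2]/q[2]
E
python3 - <<'E'
from h import *
S,T=cam("scene0"),cam("top0")
b0,b1=onz(T,(350,290),0),onz(T,(428,172),0)
t0,t1=onz(T,(382,302),.275),onz(T,(490,138),.275)
for p,q in((b0,b1),(t0,t1)): print(p.round(3),q.round(3),np.linalg.norm(p-q).round(3),np.degrees(np.arctan2(*(q-p)[1::-1])).round(1))
for n,uv in(("89,110",(89,110)),("223,103",(223,103))): print("scene top corners",onz(S,uv,.275).round(3))
for uv in((103,209),(227,185)): print("scene base",onz(S,uv,0).round(3))
print("hub top",tri(S,(391.5,185),T,(121,227)), onz(T,(121,227),.211).round(3),onz(S,(391.5,185),.211).round(3))
print("board/rack top", [onz(T,u,0.01).round(3) for u in((210,222),(197,273))])
a=cv2.imread("pics/scene0.png");b=cv2.imread("pics/top0.png")
def crop(i,x,y,w,h,g=1.): return cv2.convertScaleAbs(cv2.resize(i[y:y+h,x:x+w],(400,300),interpolation=cv2.INTER_CUBIC),alpha=g)
cv2.imwrite("pics/z.png",np.vstack([np.hstack([crop(a,120,100,80,60),crop(b,370,175,80,60,2.)]),np.hstack([crop(a,300,170,120,90),crop(b,100,190,120,90,2.)])]))
E
```

```text
[ 0.408 -0.255  0.   ] [ 0.694 -0.463  0.   ] 0.353 -36.0
[ 0.405 -0.251  0.275] [ 0.695 -0.466  0.275] 0.36 -36.5
scene top corners [ 0.637 -0.501  0.275]
scene top corners [ 0.453 -0.219  0.275]
scene base [ 0.687 -0.491  0.   ]
scene base [ 0.428 -0.234  0.   ]
hub top (array([0.54420635, 0.23140371, 0.20575683]), np.float64(0.0014513285306480576)) [0.544 0.229 0.211] [0.552 0.232 0.211]
board/rack top [array([0.573, 0.08 , 0.01 ]), array([0.451, 0.11 , 0.01 ])]
```

View pics/z.png

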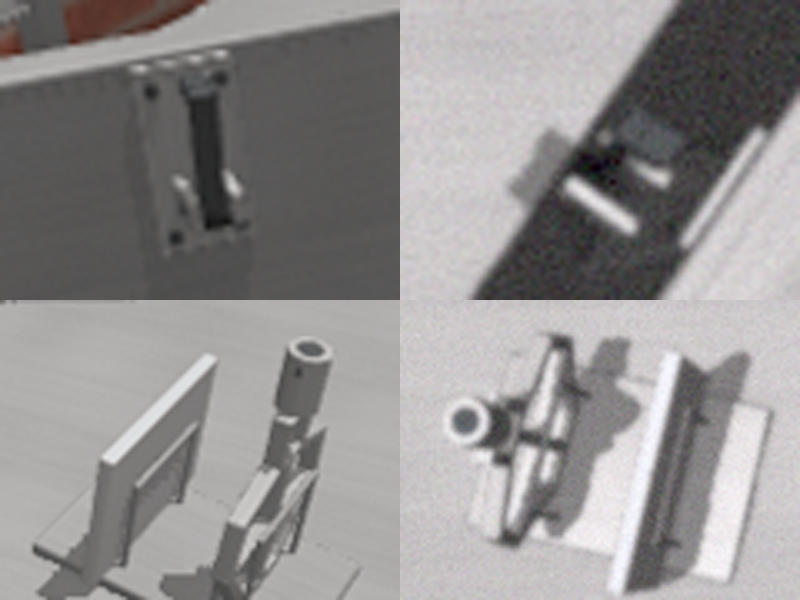

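The zoom shows the arm upright between two bright cheeks. In scene px the cheeks are ~(157,138) and (166,136), and in top px cheek 1 runs (403,211)-(417,221). The beater stands in the left-hand slot with its hub at (121,227), and the board is in the other.

Run:
```python
from h import *
S,T=cam("scene0"),cam("top0")
for uv in((403,211),(417,221),(416.4,207),(423.6,212)): print("cheek",onz(T,uv,.208).round(3))
for uv in((416,204),(425,208),(427,201),(421,197)): print("armtop",onz(T,uv,.27).round(3))
n=np.array([np.sin(np.radians(36.5)),np.cos(np.radians(36.5)),0]);m=np.array([.55,-.3585,0])
for d in (0,20,23,26): 
  p=m+n*d/1000+[0,0,.2]; print(d,p.round(3),proj(S,p).round(1),proj(T,p).round(1), proj(S,p+[0,0,.07]).round(1))
u=np.array([n[1],-n[0],0])
print([proj(S,m+s*u*.18+[0,0,z]).round(0).tolist() for s in(1,-1) for z in(.275,0)])
print("board top",[onz(T,u,.125).round(3).tolist() for u in((180.6,208),(163,276.5),(185,208))])
w=cams.capture("wrist"); print(w["mount"].round(3).tolist(), w["camera_matrix"].round(1).tolist())
```

```text
cheek [ 0.571 -0.322  0.208]
cheek [ 0.551 -0.347  0.208]
cheek [ 0.578 -0.348  0.208]
cheek [ 0.568 -0.361  0.208]
armtop [ 0.575 -0.324  0.27 ]
armtop [ 0.568 -0.34   0.27 ]
armtop [ 0.58  -0.344  0.27 ]
armtop [ 0.588 -0.334  0.27 ]
0 [ 0.55  -0.358  0.2  ] [160.6 134.1] [421.4 221.8] [156.7 109.1]
20 [ 0.562 -0.342  0.2  ] [162.8 137.1] [412.6 215.8] [158.9 111.9]
23 [ 0.564 -0.34   0.2  ] [163.1 137.6] [411.3 214.9] [159.3 112.3]
26 [ 0.565 -0.338  0.2  ] [163.5 138. ] [410. 214.] [159.6 112.7]
[[82.0, 121.0], [108.0, 213.0], [221.0, 95.0], [226.0, 180.0]]
board top [[0.592, 0.13, 0.125], [0.446, 0.164, 0.125], [0.592, 0.12, 0.125]]
[[-0.0, -0.953, -0.302, 0.084], [1.0, -0.0, -0.001, -0.0], [0.001, -0.302, 0.953, -0.137], [0.0, 0.0, 0.0, 1.0]] [[321.8, 0.0, 256.3], [0.0, 321.8, 188.6], [0.0, 0.0, 1.0]]
```

Call:
carry_out(commands=[0,0,0.93,1,-1,0,0,0.93,1,-1,0,0,0.93,1,-1,0.917,0.744,0,1,-1,0.917,0.744,0,1,-1,0.917,0.744,0,1,-1,0.917,0.744,0,1,-1,0.917,0.744,0,1,-1])

```text
time_s: 0.95
tcp_pos: [0.3389, -0.5068, 0.3601]
eef_rot: [180.0, 0.0, -134.6]
contact_force: [0.5, 0.0, -0.1]
gripper_width: 0.0877
```

Call:
carry_out(commands=[0.917,0.744,0,1,-1,0.917,0.744,0,1,-1,0.917,0.744,0,0.08,-1,0.917,0.744,0,0,-1,0.917,0.744,0,0,-1,0.917,0.744,0,0,-1,0.917,0.744,0,0,-1,0,0,0,0,-1])

```text
time_s: 1.75
tcp_pos: [0.598, -0.2962, 0.3582]
eef_rot: [179.9, -0.0, -126.2]
contact_force: [-0.5, -0.2, -0.7]
gripper_width: 0.0876
```

```bash
cat >> h.py <<'E'
from scipy.spatial.transform import Rotation as Ro
def wrist(name):
    s=telemetry.get_state(); w=cams.capture("wrist")
    T=np.eye(4); T[:3,:3]=Ro.from_euler("xyz",s["eef_rot"],degrees=True).as_matrix(); T[:3,3]=s["tcp_pos"]
    np.savez(f"pics/{name}.npz",camera_matrix=w["camera_matrix"],camera_from_world=np.linalg.inv(T@w["mount"]),frame=w["frame"])
    cv2.imwrite(f"pics/{name}.png",w["frame"][:,:,::-1]); print(np.round(s["tcp_pos"],4),np.round(s["eef_rot"],2),np.round(s["contact_force"],2),s["time_s"])
E
python3 -c "
from h import *
wrist('w1')"
```

```text
[ 0.598  -0.2962  0.3582] [ 179.88   -0.   -126.21] [-0.49 -0.18 -0.73] 1.75
```

View pics/w1.png

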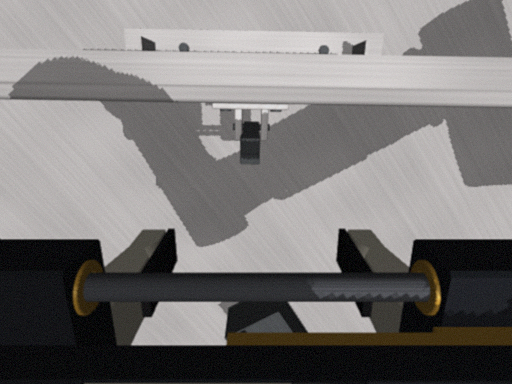

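The wrist view shows the panel's top front edge at v≈102–106, the cheeks at (235–268, 108–130), and the dark arm at columns 241–260 with its end at v≈163.

Run:
```python
from h import *
W=cam("w1"); im=cv2.imread("pics/w1.png",0).astype(int)
for x in (60,330,380,480): print(x,im[88:116,x].tolist())
print("row 150",im[150,225:275].tolist()); print("row 112",im[112,205:300].tolist()); print("col250",im[100:175,250].tolist()); print("col 237",im[100:145,237].tolist(),"col 265",im[100:145,265].tolist())
```

```text
60 [116, 109, 112, 103, 107, 111, 106, 106, 104, 88, 78, 89, 146, 181, 178, 184, 180, 179, 178, 176, 174, 181, 181, 179, 178, 176, 182, 175]
330 [166, 175, 182, 183, 182, 179, 175, 177, 177, 182, 178, 184, 183, 168, 154, 126, 102, 99, 108, 105, 102, 102, 102, 106, 101, 103, 109, 100]
380 [170, 172, 173, 181, 182, 186, 183, 178, 176, 180, 181, 178, 181, 178, 164, 148, 124, 93, 104, 106, 105, 111, 101, 107, 105, 110, 105, 107]
480 [185, 178, 172, 174, 185, 191, 188, 190, 187, 186, 189, 185, 183, 186, 192, 181, 167, 144, 114, 93, 103, 105, 113, 108, 109, 113, 106, 109]
row 150 [185, 185, 181, 180, 186, 182, 181, 188, 186, 184, 185, 194, 185, 178, 139, 74, 38, 38, 40, 45, 43, 43, 41, 39, 43, 42, 39, 43, 46, 41, 43, 42, 45, 44, 61, 104, 110, 110, 111, 113, 115, 109, 110, 107, 105, 108, 108, 104, 109, 112]
row 112 [181, 178, 184, 183, 180, 185, 180, 181, 185, 185, 183, 182, 186, 189, 173, 124, 105, 111, 111, 110, 109, 108, 110, 114, 114, 113, 113, 110, 111, 134, 180, 217, 221, 219, 220, 210, 164, 104, 100, 105, 110, 110, 113, 107, 110, 130, 169, 187, 185, 182, 182, 182, 181, 185, 182, 168,
[... 302 characters left out ...]
, 124, 80, 39, 27, 31, 31, 33, 34, 30, 31, 30, 27, 26, 33, 26, 36, 23, 32, 54, 70, 66, 52, 43, 41, 42, 43, 41, 46, 46, 36, 42, 41, 40, 40, 40, 42, 44, 44, 53, 71, 70, 79, 75, 78, 94, 106, 114, 106, 111, 107, 113, 111, 109, 109, 110]
col 237 [160, 142, 111, 154, 206, 221, 217, 205, 184, 188, 212, 217, 221, 219, 221, 215, 219, 222, 211, 176, 140, 128, 137, 131, 133, 136, 131, 134, 136, 133, 135, 136, 132, 133, 127, 130, 133, 127, 128, 123, 124, 174, 181, 181, 183] col 265 [174, 151, 123, 124, 183, 215, 224, 218, 203, 191, 208, 209, 174, 148, 133, 129, 130, 130, 130, 130, 127, 132, 128, 133, 135, 128, 133, 130, 134, 127, 125, 129, 133, 131, 122, 130, 131, 127, 125, 120, 101, 107, 102, 108, 108]
```

Run:
```python
from h import *
W=cam("w1")
E=[onz(W,p,.275) for p in((60,99.7),(330,103),(380,104),(480,105.3))]
d=E[-1]-E[0]; a=np.degrees(np.arctan2(d[1],d[0])); print([e.round(4).tolist() for e in E],"edge angle",a, a+180)
u=d/np.linalg.norm(d); n=np.array([-u[1],u[0],0]); n*=np.sign(n[1]); print("n",n,"u",u)
c=np.mean(E,0)
def ou(p): q=p-c; return (q@n*1000).round(1),(q@u*1000).round(1)
for z in(.255,.26,.265,.27,.275): print(z,"outer",ou(onz(W,(249.6,164),z)),"rear",ou(onz(W,(249.6,139.5),z)))
print("cheek L",[ou(onz(W,p,.208)) for p in((234.2,119.5),(241,119),(237,109),(237,119.5))])
print("plate front top",[ou(onz(W,(250,108.3),z)) for z in(.2,.25,.27)], "plate ends",[ou(onz(W,(x,106),.25)) for x in(213,288)])
p0=[proj(cam('top0'),c+n*o/1000+[0,0,0]) for o in(0,)]
print(c, ou(np.array([.571,-.322,0])),ou(np.array([.551,-.347,0])),ou(np.array([.578,-.348,0])))
for k in('scene0','top0'): print(k,[proj(cam(k),c+u*s*.18).round(1).tolist() for s in(1,-1)])
```

```text
[[0.6572, -0.4328, 0.275], [0.5148, -0.3258, 0.275], [0.4884, -0.3056, 0.275], [0.4353, -0.2657, 0.275]] edge angle 143.02279628621133 323.02279628621136
n [ 0.60149722  0.79887489 -0.        ] u [-0.79887489  0.60149722  0.        ]
0.255 outer (np.float64(46.5), np.float64(-41.9)) rear (np.float64(27.8), np.float64(-42.0))
0.26 outer (np.float64(45.4), np.float64(-41.8)) rear (np.float64(27.0), np.float64(-41.9))
0.265 outer (np.float64(44.2), np.float64(-41.7)) rear (np.float64(26.2), np.float64(-41.9))
0.27 outer (np.float64(43.0), np.float64(-41.6)) rear (np.float64(25.5), np.float64(-41.8))
0.275 outer (np.float64(41.8), np.float64(-41.6)) rear (np.float64(24.7), np.float64(-41.7))
cheek L [(np.float64(17.8), np.float64(-56.5)), (np.float64(17.3), np.float64(-50.5)), (np.float64(8.8), np.float64(-54.0)), (np.float64(17.8), np.float64(-54.0))]
plate front top [(np.float64(8.6), np.float64(-42.9)), (np.float64(5.5), np.float64(-42.0)), (np.float64(4.2), np.float64(-41.6))] plate ends [(np.float64(4.2), np.float64(-69.3)), (np.float64(3.5), np.float64(-13.9))]
[ 0.52394949 -0.33246181  0.275     ] (np.float64(36.7), np.float64(-31.3)) (np.float64(4.7), np.float64(-30.4)) (np.float64(20.1), np.float64(-52.5))
scene0 [[234.5, 93.4], [98.2, 118.9]]
top0 [[366.8, 317.2], [477.7, 152.6]]
```

Call:
carry_out(commands=[-0.2,-0.4,0,-0.15,-1,-0.2,-0.4,0,0,-1,0,0,-0.8,0,-1,0,0,0,0,-1,0,0,0,0,-1])

```text
time_s: 2.3
tcp_pos: [0.5772, -0.3334, 0.3284]
eef_rot: [179.9, -0.1, -127.2]
contact_force: [0.8, 0.1, 0.2]
gripper_width: 0.0877
```

Run:
```python
from h import *
wrist('w2'); W=cam('w2'); im=cv2.imread('pics/w2.png',0).astype(int)
for v in range(120,240,12): 
  row=im[v,200:310]; x=np.where(row<60)[0]; print(v,(x.min()+200,x.max()+200,len(x)) if len(x) else None)
x=np.where(im[:,252]<60)[0]; print(x[x<235].tolist())
```

```text
[ 0.5772 -0.3334  0.3284] [ 1.7995e+02 -5.0000e-02 -1.2716e+02] [0.76 0.08 0.19] 2.3
120 (np.int64(201), np.int64(309), 26)
132 None
144 None
156 None
168 None
180 None
192 (np.int64(249), np.int64(265), 17)
204 (np.int64(248), np.int64(265), 18)
216 None
228 (np.int64(248), np.int64(266), 19)
[121, 124, 183, 184, 185, 186, 187, 188, 189, 190, 191, 192, 193, 194, 195, 196, 197, 198, 199, 200, 201, 202, 203, 204, 205, 206, 207, 208, 209, 210, 211, 225, 226, 227, 228, 229, 230, 231, 232, 233, 234]
```

Call:
carry_out(commands=[0.07,0.095,-0.9,0,-1,0,0,-0.88,0,-1,0,0,0,0,-1,0,0,0,0,1,0,0,0,0,1,0,0,0,0,1,0,0,0,0,1,0,0,0,0,1], grip_force=20)

```text
time_s: 3.15
tcp_pos: [0.5816, -0.3283, 0.2578]
eef_rot: [-179.9, 0.0, -127.1]
contact_force: [-0.5, -0.7, 0.0]
gripper_width: 0.0535
```

Call:
carry_out(commands=[0,0,0,0,1,0,0,0,0,1,0,0,0,0,1,0,0,0,0,1,0,0,0,0,1,0,0,0,0,1])

```text
time_s: 3.75
tcp_pos: [0.5809, -0.3279, 0.2569]
eef_rot: [179.9, -0.0, -127.1]
contact_force: [-3.2, 2.2, 0.8]
gripper_width: 0.0137
```

Call:
carry_out(commands=[0.07,0.094,-0.035,0,1,0.07,0.094,-0.04,0,1,0.073,0.097,-0.06,0,1,0.073,0.097,-0.07,0,1,0,0,0,0,1])

```text
time_s: 4.25
tcp_pos: [0.5915, -0.314, 0.2504]
eef_rot: [180.0, -0.2, -127.1]
contact_force: [-7.6, -1.6, 8.8]
gripper_width: 0.0141
```

Call:
carry_out(commands=[0.063,0.084,-0.085,0,1,0.063,0.084,-0.095,0,1,0.051,0.068,-0.105,0,1,0.051,0.068,-0.11,0,1,0.038,0.05,-0.12,0,1,0.038,0.05,-0.125,0,1,0,0,0,0,1])

```text
time_s: 4.95
tcp_pos: [0.6062, -0.2949, 0.2256]
eef_rot: [-179.9, 0.1, -127.0]
contact_force: [-3.4, 12.1, 15.0]
gripper_width: 0.0136
```

Run:
```python
from h import *
wrist('w3')
c=cams.capture("scene"); cv2.imwrite("pics/s3.png",c["frame"][:,:,::-1])
a=cv2.imread("pics/s3.png")[90:165,110:210]; cv2.imwrite("pics/z3.png",np.hstack([cv2.resize(a,(512,384),interpolation=cv2.INTER_CUBIC)[:, :400],cv2.imread("pics/w3.png")[:,100:400]]))
```

```text
[ 0.6062 -0.2949  0.2256] [-1.7986e+02  1.5000e-01 -1.2696e+02] [-3.39 12.08 14.99] 4.95
```

View pics/z3.png

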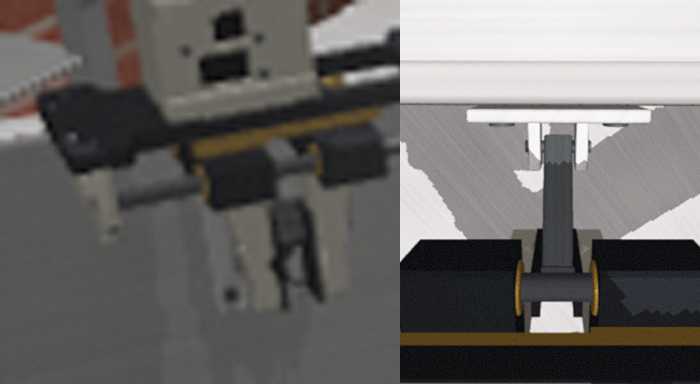

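The right crop shows the arm pinched with its hub end still well above level (elevated ~35°). The forces are mostly along the arm, so I release it and press from above with the fingers shut.

Call:
carry_out(commands=[0,0,0,0,-0.3,0,0,0,0,-0.3,0,0,0,0,-0.3,0,0,0,0,-0.3,0,0,0,0,-0.3,0,0,0.7,0,-0.3,0,0,0.7,0,-0.3,0,0,0.5,0,-0.3])

```text
time_s: 5.85
tcp_pos: [0.6052, -0.2972, 0.301]
eef_rot: [-179.9, 0.0, -127.1]
contact_force: [0.6, 0.6, -0.1]
gripper_width: 0.0573
```

Call:
carry_out(commands=[-0.075,-0.1,0,0,1,0,0,0,0,1,0,0,0,0,1,0,0,0,0,1,0,0,0,0,1,0,0,0,0,1,0,0,0,0,1])

```text
time_s: 6.55
tcp_pos: [0.6019, -0.3007, 0.2989]
eef_rot: [180.0, -0.0, -127.1]
contact_force: [-0.3, 0.2, 0.7]
gripper_width: 0.0066
```

Run:
```python
from h import *
wrist('w4'); print(telemetry.get_state()["gripper_width"])
c=cams.capture("scene"); cv2.imwrite("pics/s4.png",c["frame"][:,:,::-1])
np.savez("pics/s4.npz",**c)
a=cv2.imread("pics/s4.png")[90:165,110:210]; cv2.imwrite("pics/z4.png",np.hstack([cv2.resize(a,(512,384),interpolation=cv2.INTER_CUBIC)[:, :400],cv2.imread("pics/w4.png")[:,100:400]]))
```

```text
[ 0.6019 -0.3007  0.2989] [ 1.7998e+02 -1.0000e-02 -1.2705e+02] [-0.31  0.21  0.72] 6.55
0.0031764959011795347
```

View pics/z4.png

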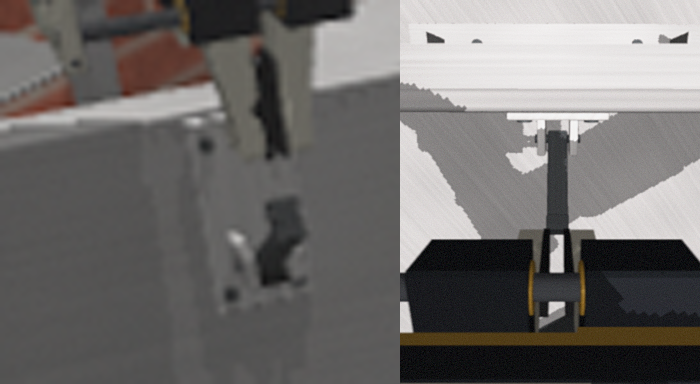

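Call:
carry_out(commands=[0,0,-0.3,0,1,0,0,-0.1,0,1,0,0,-0.1,0,1,0,0,0,0,1])

```text
time_s: 7.05
tcp_pos: [0.6016, -0.3006, 0.2781]
eef_rot: [179.9, -0.0, -127.1]
contact_force: [-0.4, -0.2, 0.5]
gripper_width: 0.0006
```

Call:
carry_out(commands=[0.02,0.03,-0.1,0,1,0.02,0.03,-0.1,0,1,0,0,0,0,1])

```text
time_s: 7.35
tcp_pos: [0.6045, -0.2981, 0.2726]
eef_rot: [-179.9, 0.1, -127.0]
contact_force: [-0.8, 2.3, 7.0]
gripper_width: 0.0003
```

Call:
carry_out(commands=[0.03,0.045,-0.1,0,1,0.03,0.045,-0.1,0,1,0,0,0,0,1])

```text
time_s: 7.65
tcp_pos: [0.608, -0.2935, 0.2655]
eef_rot: [-179.7, 0.2, -127.0]
contact_force: [1.4, 6.8, 10.1]
gripper_width: 0.0005
```

Call:
carry_out(commands=[0.023,0.03,-0.1,0,1,0.023,0.03,-0.1,0,1,0,0,0,0,1])

```text
time_s: 7.95
tcp_pos: [0.6106, -0.2908, 0.2576]
eef_rot: [-179.7, 0.2, -127.0]
contact_force: [3.2, 8.3, 9.4]
gripper_width: 0.0004
```

Call:
carry_out(commands=[0.015,0.02,-0.1,0,1,0.015,0.02,-0.1,0,1,0,0,0,0,1])

```text
time_s: 8.25
tcp_pos: [0.6117, -0.2897, 0.2491]
eef_rot: [-179.7, 0.2, -127.0]
contact_force: [3.2, 4.5, 7.7]
gripper_width: 0.0005
```

Call:
carry_out(commands=[0,0,-0.08,0,1,0,0,-0.08,0,1,0,0,0,0,1])

```text
time_s: 8.55
tcp_pos: [0.6114, -0.2901, 0.2425]
eef_rot: [-179.7, 0.2, -127.0]
contact_force: [3.7, 3.8, 5.7]
gripper_width: 0.0001
```

Call:
carry_out(commands=[0,0,-0.03,0,1,0,0,-0.03,0,1,0,0,0,0,1])

```text
time_s: 8.85
tcp_pos: [0.6114, -0.2901, 0.2403]
eef_rot: [-179.7, 0.2, -127.0]
contact_force: [3.3, 3.3, 7.3]
gripper_width: 0.0003
```

Tip at ~z 0.218; about 2–3 mm remain to the stop. Millimetre steps now.

Call:
carry_out(commands=[0,0,-0.025,0,1,0,0,0,0,1])

```text
time_s: 9.05
tcp_pos: [0.6114, -0.2901, 0.2393]
eef_rot: [-179.7, 0.2, -127.0]
contact_force: [3.0, 4.6, 7.5]
gripper_width: 0.0004
```

Call:
carry_out(commands=[0,0,-0.025,0,1,0,0,0,0,1])

```text
time_s: 9.25
tcp_pos: [0.6114, -0.2901, 0.2383]
eef_rot: [-179.7, 0.2, -127.0]
contact_force: [3.6, 2.9, 7.4]
gripper_width: 0.0002
```

Call:
carry_out(commands=[0,0,-0.025,0,1,0,0,0,0,1])

```text
time_s: 9.45
tcp_pos: [0.6114, -0.2901, 0.2374]
eef_rot: [-179.7, 0.2, -127.0]
contact_force: [3.6, 5.1, 7.0]
gripper_width: 0.0004
```

Call:
carry_out(commands=[0,0,-0.025,0,1,0,0,0,0,1])

```text
time_s: 9.65
tcp_pos: [0.6115, -0.2901, 0.2367]
eef_rot: [-179.7, 0.2, -127.0]
contact_force: [3.4, 4.7, 9.0]
gripper_width: 0.0004
```

Call:
carry_out(commands=[0,0,-0.013,0,1,0,0,0,0,1])

```text
time_s: 9.85
tcp_pos: [0.6115, -0.29, 0.2366]
eef_rot: [-179.7, 0.2, -127.0]
contact_force: [2.5, 4.9, 10.2]
gripper_width: 0.0004
```

Call:
carry_out(commands=[0,0,-0.013,0,1,0,0,0,0,1])

```text
time_s: 10.05
tcp_pos: [0.6116, -0.2901, 0.2363]
eef_rot: [-179.7, 0.2, -127.0]
contact_force: [1.4, 6.0, 11.3]
gripper_width: 0.0003
```

Call:
carry_out(commands=[0,0,-0.02,0,1,0,0,0,0,1])

```text
time_s: 10.25
tcp_pos: [0.6116, -0.29, 0.2359]
eef_rot: [-179.6, 0.2, -127.0]
contact_force: [1.4, 6.8, 13.5]
gripper_width: 0.0002
```

Call:
carry_out(commands=[0,0,-0.012,0,1,0,0,0,0,1])

```text
time_s: 10.45
tcp_pos: [0.6116, -0.29, 0.2357]
eef_rot: [-179.6, 0.2, -127.0]
contact_force: [1.3, 7.0, 14.8]
gripper_width: 0.0004
```

Call:
carry_out(commands=[0,0,0.1,0,1,0,0,0.5,0,1,0,0,0.9,0,-1,0,0,0.9,0,-1,0,0,0.9,0,-1,0,0,0,0,-1,0,0,0,0,-1,0,0,0,0,-1])

```text
time_s: 11.25
tcp_pos: [0.6087, -0.2904, 0.3629]
eef_rot: [179.9, -0.0, -127.1]
contact_force: [-0.8, -1.0, -0.2]
gripper_width: 0.043
```

Run:
```python
from h import *
wrist('w5')
c=cams.capture("scene"); cv2.imwrite("pics/s5.png",c["frame"][:,:,::-1])
np.savez("pics/s5.npz",**c)
a=cv2.imread("pics/s5.png")[90:165,120:200]; cv2.imwrite("pics/z5.png",np.hstack([cv2.resize(a,(410,384),interpolation=cv2.INTER_CUBIC),cv2.imread("pics/w5.png")[:,70:450]]))
```

```text
[ 0.6087 -0.2904  0.3629] [ 1.7992e+02 -1.0000e-02 -1.2706e+02] [-0.76 -1.03 -0.21] 11.25
```

View pics/z5.png

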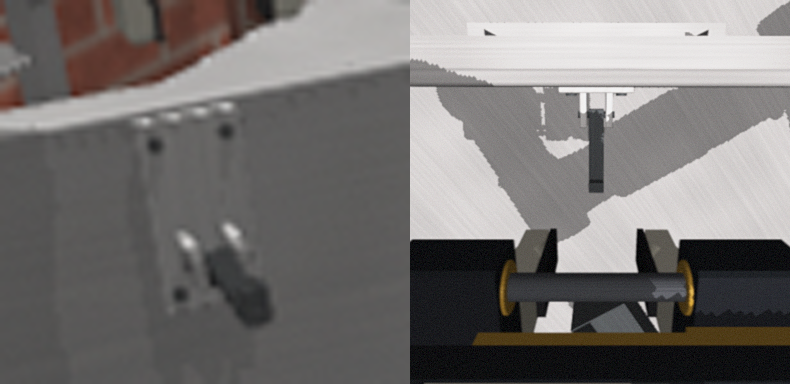

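The hook is now unfolded and points straight out. In w5 px the arm is in columns ~249–263 with its tip at v≈192. I'll measure it and plan the beater approach.

Run:
```python
from h import *
W=cam("w5"); im=cv2.imread("pics/w5.png",0).astype(int)
print("col256",im[165:205,256].tolist())
for v in(140,160,187): 
  x=np.where(im[v,230:290]<75)[0]+230; print(v,x.min(),x.max())
n=np.array([.6015,.7989,0]);u=np.array([-.7989,.6015,0]);c=np.array([.52395,-.33246,0])
def ou(p): q=p-c; return (q@n*1000).round(1),(q@u*1000).round(1)
e=[ou(onz(W,(x,[v for v in range(80,130) if im[v,x]<130 and im[v-4,x]>150][0]-.5 if 1 else 0),.275)) for x in(300,350,400)]; print("edge",e)
for v in(185,190,192,193): print(v,ou(onz(W,(256.3,v),.216)),ou(onz(W,(256.3,v),.2)))
for v,z in((140,.204),(160,.204),(187,.216)):
  x=np.where(im[v,230:290]<75)[0]+230; print(v,"u centre",ou(onz(W,((x.min()+x.max())/2,v),z)))
s=telemetry.get_state(); print("tcp",ou(np.array(s["tcp_pos"])))
# beater / rack from top view
T=cam("top0"); t=cv2.imread("pics/top0.png",0)
p,q=onz(T,(180.6,208),.125),onz(T,(163,276.5),.125); print("board top angle",np.degrees(np.arctan2(*(q-p)[1::-1])))
p,q=onz(T,(210,222),.01),onz(T,(197,273),.01);print("tray angle",np.degrees(np.arctan2(*(q-p)[1::-1])))
```

```text
col256 [53, 51, 62, 62, 59, 62, 61, 56, 58, 57, 59, 58, 61, 55, 48, 28, 31, 28, 52, 54, 54, 56, 58, 57, 54, 53, 50, 80, 117, 136, 135, 129, 127, 129, 128, 124, 130, 124, 126, 125]
140 249 260
160 249 262
187 249 262
edge [(np.float64(0.5), np.float64(-12.4)), (np.float64(0.6), np.float64(20.9)), (np.float64(0.6), np.float64(54.1))]
185 (np.float64(87.5), np.float64(-41.6)) (np.float64(92.4), np.float64(-41.6))
190 (np.float64(92.4), np.float64(-41.6)) (np.float64(97.5), np.float64(-41.6))
192 (np.float64(94.3), np.float64(-41.6)) (np.float64(99.5), np.float64(-41.6))
193 (np.float64(95.3), np.float64(-41.6)) (np.float64(100.6), np.float64(-41.6))
140 u centre (np.float64(47.9), np.float64(-43.2))
160 u centre (np.float64(66.7), np.float64(-42.3))
187 u centre (np.float64(89.5), np.float64(-42.4))
tcp (np.float64(84.5), np.float64(-42.5))
board top angle 166.94925764762388
tray angle 166.30818714886016
```

Call:
carry_out(commands=[-0.118,1,0,0.985,-1,-0.118,1,0,0.985,-1,-0.118,1,0,0.985,-1,-0.118,1,0,0.985,-1,-0.118,1,0,0.985,-1,-0.118,1,0,0.985,-1,-0.118,1,0,0,-1,-0.118,1,0,0,-1])

```text
time_s: 12.15
tcp_pos: [0.5706, 0.0308, 0.3633]
eef_rot: [179.9, -0.0, -103.4]
contact_force: [-0.3, -0.2, -0.2]
gripper_width: 0.0877
```

Call:
carry_out(commands=[-0.118,1,0,0,-1,-0.118,1,0,0,-1,-0.118,1,0,0,-1,-0.118,1,0,0,-1,-0.118,1,0,0,-1,0,0,0,0,-1,0,0,0,0,-1])

```text
time_s: 12.85
tcp_pos: [0.5472, 0.2302, 0.3629]
eef_rot: [179.9, -0.1, -103.3]
contact_force: [0.0, -0.4, -0.2]
gripper_width: 0.0875
```

```bash
python3 -c "
from h import *
wrist('w6')"
```

```text
[0.5472 0.2302 0.3629] [ 1.7993e+02 -9.0000e-02 -1.0330e+02] [ 0.01 -0.36 -0.21] 12.85
```

View pics/w6.png

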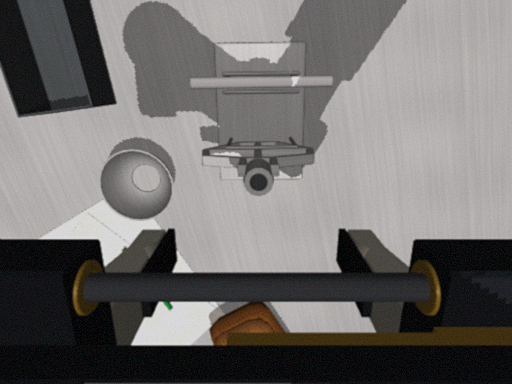

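The wrist view shows the hub top at (259,180), the beater spanning (203,155)–(313,152), and the board at (190,83)–(332,79). So the rack is ~1.5° off my yaw.

Run:
```python
from h import *
W=cam("w6"); im=cv2.imread("pics/w6.png",0)
c=cv2.HoughCircles(cv2.medianBlur(im[150:215,225:295],3),cv2.HOUGH_GRADIENT,1,50,param1=100,param2=12,minRadius=11,maxRadius=22); print(c+[[225,150,0]] if c is not None else None)
for uv in((259,180),): print("hub top",onz(W,uv,.211).round(4))
def ang(a,b,z): p,q=onz(W,a,z),onz(W,b,z); return np.degrees(np.arctan2(*(p-q)[1::-1])).round(2)
print("tray near edge",ang((302,179),(217,180),.01),"far",ang((305,42),(215,43),.01))
L=cv2.createLineSegmentDetector().detect(im)[0][:,0]
for l in L:
  d=l[2:]-l[:2]
  if np.hypot(*d)>35 and abs(d[1])<abs(d[0])*.12 and 180<l[[0,2]].min() and l[[0,2]].max()<340 and l[1]<220: print(l.round(1),ang(*sorted([tuple(l[:2]),tuple(l[2:])],reverse=True),.06 if l[1]>120 else .125))
```

```text
[[[257.5        181.5         13.80000019]]]
hub top [0.5434 0.2308 0.211 ]
tray near edge 167.38 far 167.26
[300.7  75.9 190.6  77.9] 167.68
[293.1  84.8 331.9  84.5] 167.14
[190.6  86.5 291.9  85.2] 167.38
[251.9 150.7 210.6 150.6] 166.58
[286.9  43.2 218.1  43.7] 167.07
[264.4 155.9 303.2 152.5] 171.78
[223.1  72.5 298.1  71.7] 167.2
[304.4 148.  263.1 149.8] 169.2
[234.4 140.6 279.4 139.8] 167.75
[298.1  93.5 224.4  94.6] 167.48
[224.4  91.9 274.4  91.9] 166.68
```

Call:
carry_out(commands=[-0.087,0.015,0,0.2,-1,0,0,-1,0,-1,0,0,-1,0,-1,0,0,-1,0,-1,0,0,-0.8,0,-1,0,0,-0.32,0,-1,0,0,0,0,1,0,0,0,0,1], grip_force=35)

```text
time_s: 13.7
tcp_pos: [0.5451, 0.2299, 0.2009]
eef_rot: [-179.9, 0.1, -102.6]
contact_force: [0.7, 0.2, 1.1]
gripper_width: 0.077
```

Call:
carry_out(commands=[0,0,0,0,1,0,0,0,0,1,0,0,0,0,1,0,0,0,0,1,0,0,0,0,1,0,0,0,0,1,0,0,0,0,1])

```text
time_s: 14.4
tcp_pos: [0.5444, 0.2299, 0.1993]
eef_rot: [-180.0, 0.0, -102.6]
contact_force: [0.5, -0.4, 0.1]
gripper_width: 0.0275
```

Call:
carry_out(commands=[0,0,0,0,1,0,0,0.1,0,1,0,0,0.4,0,1,0,0,0.6,0,1,0,0,0.6,0,1,0,0,0.6,0,1,0,0,0.6,0,1,0,0,0.6,0,1])

```text
time_s: 15.2
tcp_pos: [0.5433, 0.2297, 0.3395]
eef_rot: [179.9, -0.1, -102.6]
contact_force: [0.7, 0.1, -4.5]
gripper_width: 0.0274
```

Call:
carry_out(commands=[0.083,-0.4,0,0,1,0.144,-0.7,0,-0.87,1,0.182,-0.883,0,-0.87,1,0.182,-0.883,0,-0.87,1,0.182,-0.883,0,-0.87,1,0.182,-0.883,0,-0.87,1,0.182,-0.883,0,-0.87,1,0.182,-0.883,0,-0.87,1])

```text
time_s: 16.0
tcp_pos: [0.5961, -0.0279, 0.3378]
eef_rot: [179.9, -0.1, -127.1]
contact_force: [0.5, 0.3, -4.7]
gripper_width: 0.0277
```

Call:
carry_out(commands=[0.182,-0.883,0,0,1,0.182,-0.883,0,0,1,0.182,-0.883,0,0,1,0.182,-0.883,0,0,1,0.182,-0.883,0,0,1,0.144,-0.7,0,0,1,0.083,-0.4,0,0,1,0,0,0,0,1])

```text
time_s: 16.8
tcp_pos: [0.6417, -0.2488, 0.3371]
eef_rot: [179.8, -0.1, -127.1]
contact_force: [-0.7, 1.1, -3.9]
gripper_width: 0.0272
```

Call:
carry_out(commands=[0,0,-0.4,0,1,0,0,-0.6,0,1,0,0,-0.5,0,1,0,0,-0.2,0,1,0,0,0,0,1,0,0,0,0,1])

```text
time_s: 17.4
tcp_pos: [0.6427, -0.2465, 0.2722]
eef_rot: [-179.9, 0.0, -126.9]
contact_force: [0.5, -0.0, -4.0]
gripper_width: 0.0273
```

Run:
```python
from h import *
wrist('w7')
c=cams.capture("scene"); cv2.imwrite("pics/s7.png",c["frame"][:,:,::-1]); np.savez("pics/s7.npz",**c)
a=cv2.imread("pics/s7.png")[80:210,110:240]; cv2.imwrite("pics/z7.png",np.hstack([cv2.resize(a,(384,384),interpolation=cv2.INTER_CUBIC),cv2.imread("pics/w7.png")[:,56:456]]))
```

```text
[ 0.6427 -0.2465  0.2722] [-1.7994e+02  1.0000e-02 -1.2694e+02] [ 0.48 -0.03 -4.03] 17.4
```

View pics/z7.png

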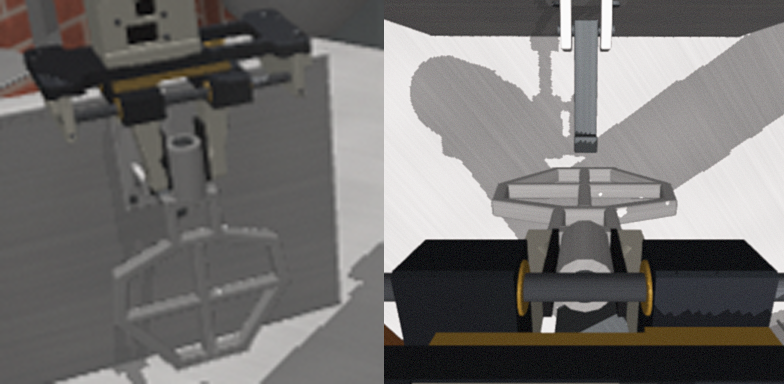

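The beater hangs straight, lined up in front of the hook, with the hook tip at column ~258 and the hub at ~256 in w7. I check the heights numerically.

Run:
```python
from h import *
S=cam("s7"); n=np.array([.6015,.7989,0])
t=np.array(telemetry.get_state()["tcp_pos"]); print(t)
pin=np.array([.52395,-.33246,.2])+n*.0243+np.array([-.7989,.6015,0])*(-.042)
f=lambda P:(proj(S,P)-[110,80])*384/130
for nm,dz in(("hubtop",.012),("hub",-.01),("edge",-.04),("eye bottom",-.067),("foot",-.189)): print(nm,f(t+[0,0,dz]).round(1))
print("pin",f(pin).round(1),pin,"folded? cheek tops",f(pin+[0,0,.008]).round(1))
a=cv2.imread("pics/s7.png")[110:170,145:205]; b=cv2.imread("pics/s5.png")[110:170,135:195]
cv2.imwrite("pics/z8.png",np.hstack([cv2.resize(x,(400,400),interpolation=cv2.INTER_CUBIC) for x in(a,b)]))
g=lambda P,o:(proj(S,P)-o)*400/60
print("z8 left edge",g(t+[0,0,-.04],[145,110]).round(0),"eyebot",g(t+[0,0,-.067],[145,110]).round(0),"hubtop",g(t+[0,0,.012],[145,110]).round(0))
print("z8 right: tip lip top",g(pin+n*.07+[0,0,.016],[135,110]).round(0),"tip bottom",g(pin+n*.07+[0,0,-.004],[135,110]).round(0),"pin",g(pin,[135,110]).round(0))
```

```text
[ 0.64298183 -0.24661999  0.27275921]
hubtop [178.4 136.3]
hub [182.  162.6]
edge [186.8 197.3]
eye bottom [190.9 227.4]
foot [207.9 350.9]
pin [152.7 174.4] [ 0.57212025 -0.33830973  0.2       ] folded? cheek tops [151.4 166.1]
z8 left edge [188. 245.] eyebot [198. 313.] hubtop [169. 108.]
z8 right: tip lip top [226. 232.] tip bottom [233. 280.] pin [178. 194.]
```

View pics/z8.png

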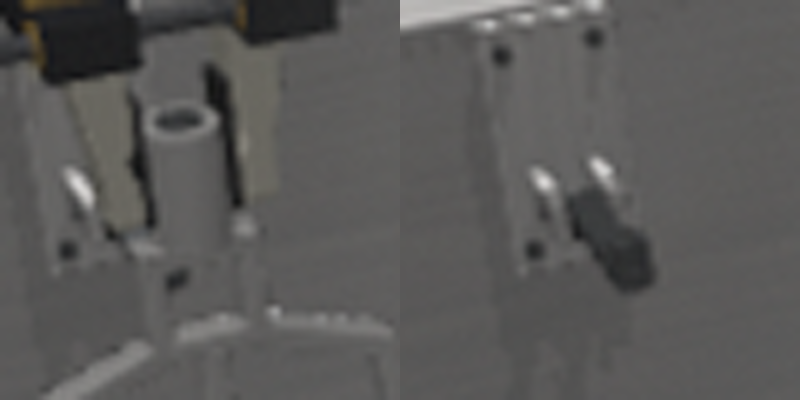

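Run:
```python
from h import *
S=cam("scene0"); k=400/60
P=np.array([.5440,.2303,.211]); print("scene0 hub top pred",proj(S,P).round(2),"obs ~(393,185)")
t=np.array([.6427,-.2466,.2724]); print("s7 pred",proj(S,t+[0,0,.012]).round(2),"obs",(145+182/k,110+122/k))
for f,b in(("scene0",(378,174,408,205)),("s7",(160,118,180,140))):
  im=cv2.imread(f"pics/{f}.png",0); x0,y0,x1,y1=b
  c=cv2.resize(im[y0:y1,x0:x1],None,fx=8,fy=8,interpolation=cv2.INTER_CUBIC)
  m=(c<np.percentile(c,12)).astype(np.uint8); n,l,st,ce=cv2.connectedComponentsWithStats(m)
  for i in range(1,n):
    if st[i,4]>150: print(f,st[i,4],(ce[i]/8+[x0,y0]).round(2))
```

```text
scene0 hub top pred [391.14 182.78] obs ~(393,185)
s7 pred [170.5  126.24] obs (172.3, 128.3)
scene0 902 [393.15 184.84]
scene0 6053 [387.   195.15]
s7 969 [162.67 119.26]
s7 1711 [178.3  127.17]
s7 510 [165.89 134.73]
```

Run:
```python
from h import *
W=cam("w7"); im=cv2.imread("pics/w7.png",0).astype(int)
t=np.array([.6427,-.2465,.2722]); u=np.array([-.7989,.6015,0]); n=np.array([.6015,.7989,0])
for nm,h,w in(("wide",.060,.075),("foot",0,.033),("bar",.144,.022),("barlow",.149-.008,.022)):
  for d in(0,-.005):
    print(nm,d,[proj(W,t+[0,0,-.189+h+d]+u*s*w-n*.0065).round(1).tolist() for s in(1,-1)],[proj(W,t+[0,0,-.189+h+d]+u*s*w+n*.0065).round(1).tolist() for s in(1,-1)])
for v in (195,200,205,208,211,214): print(v,im[v,155:180].tolist(),im[v,335:360].tolist())
for v in (168,170,172,175): print(v,im[v,200:232].tolist(),im[v,285:312].tolist())
```

```text
wide 0 [[343.1, 180.5], [168.5, 180.4]] [[341.8, 194.9], [169.7, 194.7]]
wide -0.005 [[341.6, 178.9], [170.0, 178.8]] [[340.4, 193.1], [171.2, 192.9]]
foot 0 [[287.8, 164.4], [224.2, 164.4]] [[287.4, 176.5], [224.5, 176.5]]
foot -0.005 [[287.4, 163.4], [224.6, 163.3]] [[287.0, 175.3], [225.0, 175.2]]
bar 0 [[291.2, 218.6], [219.2, 218.6]] [[290.5, 238.0], [219.9, 237.9]]
bar -0.005 [[290.4, 215.5], [220.1, 215.4]] [[289.8, 234.5], [220.7, 234.4]]
barlow 0 [[290.7, 216.8], [219.7, 216.7]] [[290.1, 235.8], [220.4, 235.8]]
barlow -0.005 [[290.0, 213.7], [220.6, 213.6]] [[289.3, 232.4], [221.2, 232.3]]
195 [231, 232, 234, 217, 161, 142, 149, 150, 152, 145, 129, 107, 92, 93, 95, 98, 90, 94, 94, 93, 90, 85, 68, 73, 67] [83, 89, 89, 90, 93, 90, 87, 92, 92, 91, 90, 128, 201, 237, 233, 234, 233, 231, 232, 231, 232, 234, 230, 232, 233]
200 [228, 228, 230, 234, 233, 233, 230, 206, 162, 130, 124, 125, 120, 115, 110, 110, 103, 105, 100, 95, 98, 94, 93, 95, 88] [96, 98, 99, 101, 108, 123, 117, 116, 112, 116, 121, 122, 121, 145, 202, 234, 233, 232, 233, 231, 231, 230, 232, 229, 234]
205 [231, 229, 
[... 1476 characters left out ...]
 108, 101, 91, 95, 93, 98, 103, 111, 126, 136, 142, 151, 150, 150, 153, 151, 156, 155, 153, 151, 148, 151, 150, 156]
172 [152, 152, 152, 156, 150, 148, 144, 131, 131, 119, 117, 108, 94, 93, 92, 93, 97, 99, 107, 107, 116, 116, 124, 124, 129, 124, 127, 126, 120, 123, 144, 173] [128, 134, 132, 135, 129, 129, 134, 125, 121, 112, 107, 102, 99, 93, 96, 98, 105, 110, 124, 137, 135, 148, 154, 154, 152, 151, 153]
175 [105, 101, 97, 94, 91, 93, 101, 100, 108, 112, 115, 123, 120, 122, 120, 122, 126, 124, 127, 125, 126, 124, 129, 128, 126, 127, 123, 122, 122, 124, 142, 172] [137, 138, 134, 131, 133, 129, 132, 128, 131, 131, 129, 129, 134, 133, 132, 132, 126, 131, 120, 115, 111, 104, 101, 95, 93, 92, 97]
```

Run:
```python
from h import *
W=cam("w7"); im=cv2.imread("pics/w7.png")[140:310,150:365]; im=cv2.resize(im,None,fx=3.5,fy=3.5,interpolation=cv2.INTER_CUBIC); im=cv2.convertScaleAbs(im,alpha=1.3)
t=np.array([.6427,-.2465,.2722]); u=np.array([-.7989,.6015,0]); n=np.array([.6015,.7989,0]); z=np.array([0,0,1.])
q=lambda P:tuple(((proj(W,P)-[150,140]+.5)*3.5).astype(int).tolist())
def loop(P,col): cv2.polylines(im,[np.array([q(p) for p in P])],True,col,1)
for h,col in((.157,(0,0,255)),(.149,(0,255,0))): 
  b=t+z*(-.189+h); loop([b+u*s*.022+n*r*.0065 for s,r in((1,1),(1,-1),(-1,-1),(-1,1))],col)
for h,col in((.201,(255,0,0)),(.157,(255,255,0))):
  b=t+z*(-.189+h); loop([b+.014*(u*np.cos(a)+n*np.sin(a)) for a in np.linspace(0,6.28,30)],col)
b=t-z*.189; loop([b+u*s*.033+n*r*.0065 for s,r in((1,1),(1,-1),(-1,-1),(-1,1))],(255,0,255))
cv2.imwrite("pics/z9.png",im); print(im.shape)
```

```text
(595, 752, 3)
```

View pics/z9.png

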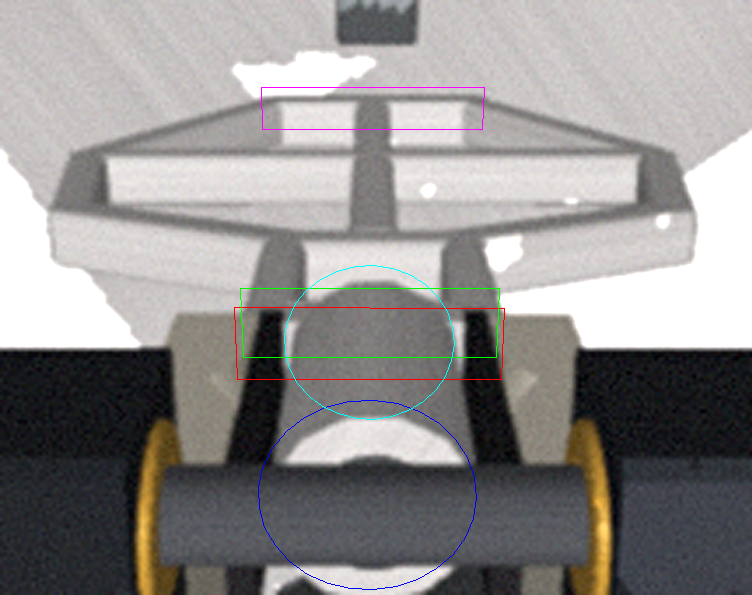

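The overlay (predicted outlines against the picture) shows the hub ~4–5 mm lower in the grip than nominal and ~4 mm farther out. So the eye edge is about TCP −0.0445 m. I set the height accordingly and thread it on slowly, watching the force.

Call:
carry_out(commands=[-0.018,0.0135,-0.23,0,1,0,0,0,0,1,-0.15,-0.2,0,0,1,-0.15,-0.2,0,0,1,-0.15,-0.2,0,0,1,0,0,0,0,1])

```text
time_s: 18.1
tcp_pos: [0.6226, -0.2716, 0.2624]
eef_rot: [-180.0, -0.0, -127.1]
contact_force: [0.9, 0.5, -3.9]
gripper_width: 0.0275
```

Call:
carry_out(commands=[-0.06,-0.08,0,0,1,-0.06,-0.08,0,0,1,-0.06,-0.08,0,0,1,-0.06,-0.08,0,0,1,0,0,0,0,1])

```text
time_s: 18.6
tcp_pos: [0.6138, -0.2833, 0.2621]
eef_rot: [180.0, -0.0, -127.0]
contact_force: [-0.1, -0.7, -4.4]
gripper_width: 0.0272
```

Call:
carry_out(commands=[-0.06,-0.08,0.02,0,1,-0.06,-0.08,0,0,1,0,0,0,0,1])

```text
time_s: 18.9
tcp_pos: [0.609, -0.2897, 0.2629]
eef_rot: [-180.0, -0.0, -127.0]
contact_force: [-0.2, 0.1, -4.1]
gripper_width: 0.0272
```

Call:
carry_out(commands=[-0.06,-0.08,0,0,1,-0.06,-0.08,0,0,1,0,0,0,0,1])

```text
time_s: 19.2
tcp_pos: [0.6041, -0.2961, 0.2629]
eef_rot: [180.0, -0.0, -127.0]
contact_force: [0.1, -0.1, -3.5]
gripper_width: 0.0274
```

Call:
carry_out(commands=[-0.06,-0.08,0,0,1,-0.06,-0.08,0,0,1,-0.06,-0.08,0,0,1,-0.06,-0.08,0,0,1,0,0,0,0,1])

```text
time_s: 19.7
tcp_pos: [0.5945, -0.309, 0.2629]
eef_rot: [180.0, -0.0, -127.0]
contact_force: [0.8, -0.6, -5.0]
gripper_width: 0.0274
```

Call:
carry_out(commands=[0,0,-0.1,0,1,0,0,-0.1,0,1,0,0,0,0,1])

```text
time_s: 20.0
tcp_pos: [0.5946, -0.3082, 0.2537]
eef_rot: [179.9, -0.0, -127.0]
contact_force: [-0.2, 0.2, -3.6]
gripper_width: 0.0278
```

Call:
carry_out(commands=[0,0,-0.04,0,1,0,0,-0.04,0,1,0,0,0,0,1])

```text
time_s: 20.3
tcp_pos: [0.5948, -0.3084, 0.2513]
eef_rot: [180.0, -0.0, -127.0]
contact_force: [0.7, 0.5, -3.9]
gripper_width: 0.0272
```

Call:
carry_out(commands=[0,0,-0.025,0,1,0,0,-0.025,0,1,0,0,0,0,1])

```text
time_s: 20.6
tcp_pos: [0.5948, -0.3085, 0.2495]
eef_rot: [180.0, -0.0, -127.0]
contact_force: [0.3, 0.3, -4.3]
gripper_width: 0.0275
```

Call:
carry_out(commands=[0,0,-0.025,0,1,0,0,-0.025,0,1,0,0,0,0,1])

```text
time_s: 20.9
tcp_pos: [0.5948, -0.3085, 0.2474]
eef_rot: [180.0, -0.0, -127.0]
contact_force: [0.0, 0.4, -3.7]
gripper_width: 0.0275
```

Call:
carry_out(commands=[0,0,-0.025,0,1,0,0,-0.025,0,1,0,0,0,0,1])

```text
time_s: 21.2
tcp_pos: [0.5948, -0.3085, 0.2454]
eef_rot: [180.0, -0.0, -127.0]
contact_force: [-0.1, -0.8, -4.5]
gripper_width: 0.0274
```

Call:
carry_out(commands=[0,0,-0.025,0,1,0,0,-0.025,0,1,0,0,0,0,1])

```text
time_s: 21.5
tcp_pos: [0.5949, -0.3085, 0.244]
eef_rot: [-180.0, 0.0, -127.0]
contact_force: [-1.0, 1.5, -2.0]
gripper_width: 0.0275
```

Call:
carry_out(commands=[0,0,-0.02,0,1,0,0,0,0,1])

```text
time_s: 21.7
tcp_pos: [0.595, -0.3085, 0.2436]
eef_rot: [-180.0, 0.0, -127.0]
contact_force: [-1.7, 1.7, 1.5]
gripper_width: 0.0271
```

Call:
carry_out(commands=[0,0,0.012,0,1,-0.045,-0.06,0,0,1,-0.045,-0.06,0,0,1,-0.045,-0.06,0,0,1,0,0,0,0,1])

```text
time_s: 22.2
tcp_pos: [0.5897, -0.3162, 0.2438]
eef_rot: [-179.9, 0.0, -127.0]
contact_force: [1.8, 2.0, 1.5]
gripper_width: 0.0274
```

Call:
carry_out(commands=[-0.03,-0.04,0,0,1,-0.03,-0.04,0,0,1,0,0,0,0,1])

```text
time_s: 22.5
tcp_pos: [0.5873, -0.3192, 0.2437]
eef_rot: [-179.9, 0.0, -127.0]
contact_force: [1.9, 3.2, 3.9]
gripper_width: 0.0273
```

Call:
carry_out(commands=[0,0,0.012,0,1,-0.03,-0.04,0,0,1,-0.03,-0.04,0,0,1,0,0,0,0,1])

```text
time_s: 22.9
tcp_pos: [0.5844, -0.3223, 0.2438]
eef_rot: [180.0, -0.0, -127.0]
contact_force: [2.9, 2.2, 2.4]
gripper_width: 0.0278
```

Call:
carry_out(commands=[-0.022,-0.03,0,0,1,0,0,0,0,1])

```text
time_s: 23.1
tcp_pos: [0.5837, -0.3234, 0.2438]
eef_rot: [180.0, -0.0, -127.0]
contact_force: [1.8, 3.7, 3.3]
gripper_width: 0.0274
```

Call:
carry_out(commands=[-0.022,-0.03,0,0,1,0,0,0,0,1])

```text
time_s: 23.3
tcp_pos: [0.5828, -0.3246, 0.2438]
eef_rot: [-180.0, -0.0, -127.0]
contact_force: [2.5, 3.6, 3.1]
gripper_width: 0.0272
```

Call:
carry_out(commands=[-0.022,-0.03,0,0,1,0,0,0,0,1])

```text
time_s: 23.5
tcp_pos: [0.582, -0.3258, 0.2439]
eef_rot: [-180.0, 0.0, -127.0]
contact_force: [3.0, 2.9, 3.1]
gripper_width: 0.0275
```

Call:
carry_out(commands=[-0.022,-0.03,0,0,1,0,0,0,0,1])

```text
time_s: 23.7
tcp_pos: [0.5818, -0.326, 0.2439]
eef_rot: [-180.0, 0.1, -127.0]
contact_force: [4.4, 8.2, 3.9]
gripper_width: 0.0274
```

Call:
carry_out(commands=[-0.022,-0.03,0,0,1,0,0,0,0,1])

```text
time_s: 23.9
tcp_pos: [0.5816, -0.3264, 0.2439]
eef_rot: [-179.9, 0.2, -126.9]
contact_force: [6.5, 11.2, 4.2]
gripper_width: 0.0272
```

Call:
carry_out(commands=[0.018,0.024,0.01,0,1,0,0,0,0,1])

```text
time_s: 24.1
tcp_pos: [0.5818, -0.3261, 0.2439]
eef_rot: [-180.0, 0.1, -126.9]
contact_force: [4.6, 7.0, 2.8]
gripper_width: 0.0277
```

Call:
carry_out(commands=[0.009,0.012,0,0,1,0,0,0,0,0.3,0,0,0,0,0.25,0,0,0,0,0.2,0,0,0,0,0,0,0,0,0,-0.3,0,0,0,0,-0.3,0,0,0,0,-0.3])

```text
time_s: 24.9
tcp_pos: [0.5813, -0.3267, 0.2442]
eef_rot: [180.0, -0.0, -127.0]
contact_force: [-0.4, -0.4, 0.6]
gripper_width: 0.056
```

Run:
```python
from h import *
wrist('w10'); print(telemetry.get_state()["gripper_width"])
c=cams.capture("scene"); cv2.imwrite("pics/s10.png",c["frame"][:,:,::-1])
```

```text
[ 0.5813 -0.3267  0.2442] [ 180.     -0.   -126.98] [-0.41 -0.42  0.59] 24.9
0.05628396011811488
```

Call:
carry_out(commands=[0,0,0,0,-0.5,0,0,0.2,0,-0.5,0,0,0.5,0,-0.5,0,0,0.8,0,-0.5,0,0,0.8,0,-0.5,0,0,0.8,0,-0.5,0,0,0.5,0,-0.5,0,0,0,0,-0.5])

```text
time_s: 25.8
tcp_pos: [0.5821, -0.3273, 0.393]
eef_rot: [-179.6, 0.1, -127.0]
contact_force: [-0.3, -1.0, -0.5]
gripper_width: 0.0659
```

Call:
carry_out(commands=[-0.5,0.5,0,0,-0.5,-0.5,0.8,0,0,-0.5,-0.5,0.8,0,0,-0.5,-0.5,0.8,0,0,-0.5,0,0.8,0,0,-0.5,0,0.8,0,0,-0.5,0,0.5,0,0,-0.5,0,0,0,0,-0.5])

```text
time_s: 26.6
tcp_pos: [0.501, -0.1247, 0.3884]
eef_rot: [-180.0, 0.0, -126.8]
contact_force: [0.2, 0.7, 0.1]
gripper_width: 0.0658
```

Run:
```python
from h import *
I=[]
for n in("scene","top"):
    c=cams.capture(n); cv2.imwrite(f"pics/{n}11.png",c["frame"][:,:,::-1]); I.append(c["frame"][:,:,::-1])
    d=cv2.absdiff(cv2.cvtColor(c["frame"],7),cv2.cvtColor(np.load(f"pics/{n}0.npz")["frame"],7))
    print(n,"changed px near tin/bowl/board:",[(int((d[y0:y1,x0:x1]>25).sum())) for x0,y0,x1,y1 in (((195,245,310,325),(330,280,400,330),(325,195,362,245)) if n=="scene" else((188,108,280,168),(118,132,168,182),(165,205,195,278)))])
a=cv2.resize(I[0][90:210,90:240],(500,400),interpolation=cv2.INTER_CUBIC);b=cv2.resize(I[1][170:290,360:450],(300,400),interpolation=cv2.INTER_CUBIC)
cv2.imwrite("pics/z11.png",np.hstack([a,cv2.convertScaleAbs(b,alpha=1.8)]))
s=telemetry.get_state(); print(s["time_s"],s["tcp_pos"],s["contact_force"])
```

```text
scene changed px near tin/bowl/board: [0, 0, 0]
top changed px near tin/bowl/board: [3980, 2272, 1345]
26.7 [ 0.50121034 -0.12634128  0.38827898] [ 0.09281734 -0.65408382  0.39072232]
```

View pics/z11.png

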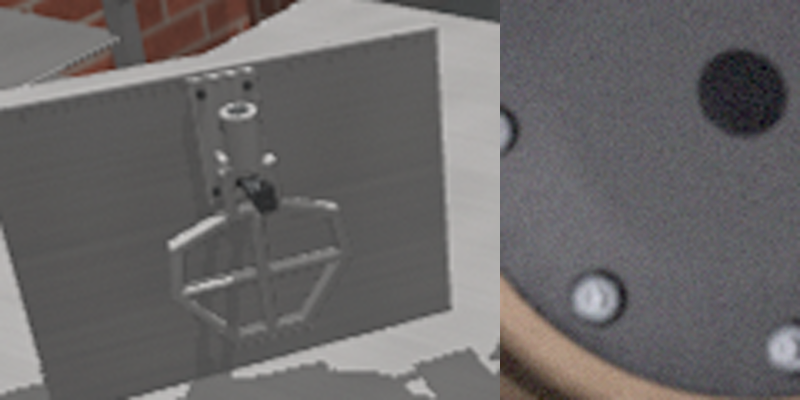

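The beater hangs on the open hook behind the lip, upright, and the scene view shows no change at the tin, bowl or board. The top view is just blocked by the arm. I take one numeric check from the wrist camera that it is fully back and still.

Call:
carry_out(commands=[0.5,-0.8,0,0,-0.5,0.5,-0.8,0,0,-0.5,0.5,-0.8,0,0,-0.5,0.5,-0.8,0,0,-0.5,0.5,-0.8,0,0,-0.5,0,0,0,0,-0.5,0,0,0,0,-0.5])

```text
time_s: 27.4
tcp_pos: [0.6012, -0.2885, 0.3864]
eef_rot: [179.9, -0.1, -127.1]
contact_force: [0.8, 0.7, 0.3]
gripper_width: 0.0657
```

Run:
```python
from h import *
wrist('w12'); W=cam('w12'); im=cv2.imread('pics/w12.png',0)
n=np.array([.6015,.7989,0]);u=np.array([-.7989,.6015,0]);c=np.array([.52395,-.33246,0])
ou=lambda p:(((p-c)@n*1000-24.3).round(1),((p-c)@u*1000).round(1))
C=cv2.HoughCircles(cv2.medianBlur(im[60:235,150:360],3),cv2.HOUGH_GRADIENT,1,20,param1=100,param2=14,minRadius=8,maxRadius=30)
for x,y,r in (C[0][:6] if C is not None else []): print((x+150,y+60,r),"hub out,u",ou(onz(W,(x+150,y+60),.256)))
for o in(17.5,20,24,30): print(o,proj(W,c+n*(o+24.3)/1000-u*.042+[0,0,.256]).round(1))
e=[[v for v in range(60,150) if im[v,x]<130 and im[v-4,x]>150][:1] for x in(330,380,420)]; print("edge v",e,[ou(onz(W,(x,v[0]-.5),.275)) for x,v in zip((330,380,420),e) if v])
a=cv2.imread("pics/s10.png",0)[165:195,135:200];b=cams.capture("scene")["frame"];d=cv2.imread("pics/scene11.png",0)[165:195,135:200]
b=cv2.cvtColor(b,cv2.COLOR_RGB2GRAY)[165:195,135:200]
print("motion (phase corr)",cv2.phaseCorrelate(np.float32(d),np.float32(b)))
cv2.imwrite("pics/z12.png",cv2.resize(im[60:240,170:345],None,fx=3,fy=3,interpolation=cv2.INTER_CUBIC))
```

```text
[ 0.6012 -0.2885  0.3864] [ 1.7986e+02 -7.0000e-02 -1.2713e+02] [0.77 0.66 0.29] 27.4
(np.float32(248.5), np.float32(131.5), np.float32(21.3)) hub out,u (np.float64(9.0), np.float64(-40.6))
(np.float32(225.5), np.float32(135.5), np.float32(21.6)) hub out,u (np.float64(12.2), np.float64(-59.6))
(np.float32(227.5), np.float32(115.5), np.float32(23.9)) hub out,u (np.float64(-4.0), np.float64(-57.5))
(np.float32(269.5), np.float32(116.5), np.float32(13.8)) hub out,u (np.float64(-3.1), np.float64(-23.4))
(np.float32(247.5), np.float32(104.5), np.float32(16.0)) hub out,u (np.float64(-12.6), np.float64(-41.2))
(np.float32(292.5), np.float32(106.5), np.float32(18.2)) hub out,u (np.float64(-10.9), np.float64(-4.9))
17.5 [246.9 141.8]
20 [246.9 144.8]
24 [247.  149.6]
30 [247.1 156.6]
edge v [[90], [90], [90]] [(np.float64(-24.1), np.float64(20.3)), (np.float64(-24.0), np.float64(57.2)), (np.float64(-23.9), np.float64(86.7))]
motion (phase corr) ((0.3588345003907776, -0.016304654732198998), 0.8228102379375034)
```

Run:
```python
import cv2
im=cv2.imread('pics/w12.png',0)
print("col247 from 85",im[85:200,247].tolist())
for v in(125,131,136,142): print(v,im[v,215:285].tolist())
```

```text
col247 from 85 [198, 198, 198, 182, 154, 113, 107, 193, 230, 232, 228, 199, 176, 188, 199, 196, 182, 143, 119, 118, 119, 120, 120, 123, 121, 90, 55, 49, 56, 55, 54, 50, 50, 53, 56, 55, 63, 68, 72, 73, 67, 87, 132, 149, 147, 149, 143, 139, 94, 61, 49, 57, 56, 54, 54, 51, 54, 53, 51, 51, 49, 56, 51, 52, 47, 51, 53, 52, 86, 128, 142, 145, 145, 144, 110, 67, 46, 53, 57, 55, 47, 52, 54, 54, 53, 53, 50, 52, 51, 55, 54, 34, 26, 31, 40, 48, 48, 51, 49, 53, 47, 50, 53, 71, 108, 119, 115, 117, 111, 115, 119, 111, 116, 115, 117]
125 [189, 184, 188, 181, 161, 130, 115, 114, 119, 120, 112, 120, 116, 104, 88, 69, 62, 63, 94, 136, 152, 142, 135, 113, 83, 70, 68, 71, 71, 70, 71, 66, 67, 70, 64, 66, 70, 66, 65, 66, 63, 64, 67, 96, 130, 140, 142, 133, 97, 72, 70, 73, 69, 73, 79, 105, 113, 113, 108, 115, 114, 113, 118, 121, 136, 173, 190, 196, 198, 199]
131 [201, 196, 196, 197, 187, 157, 130, 130, 127, 121, 122, 134, 144, 143, 144, 138, 148, 144, 138, 115, 91, 122, 137, 141, 146, 144, 143, 144, 148, 150, 150, 151, 143, 144, 147, 142, 145, 146, 148, 146, 142, 143, 138, 128, 93, 61, 67, 99, 140, 142, 144, 145, 147, 146, 143, 139, 127, 128, 129, 122, 128, 133, 119, 128, 163, 206, 215, 215, 214, 214]
136 [126, 123, 132, 130, 134, 134, 132, 127, 123, 120, 124, 122, 142, 139, 143, 145, 137, 126, 128, 140, 142, 139, 148, 149, 133, 98, 68, 46, 55, 53, 54, 51, 57, 56, 57, 49, 48, 50, 55, 85, 108, 141, 147, 149, 143, 144, 135, 112, 121, 138, 146, 147, 144, 144, 138, 135, 107, 94, 93, 95, 99, 96, 111, 106, 105, 115, 125, 127, 125, 118]
142 [190, 196, 192, 195, 195, 198, 200, 198, 203, 198, 192, 187, 188, 170, 149, 127, 99, 130, 140, 142, 149, 144, 112, 65, 41, 46, 57, 47, 55, 51, 58, 48, 53, 57, 53, 57, 47, 55, 50, 56, 47, 55, 90, 138, 147, 147, 140, 137, 118, 77, 101, 111, 106, 110, 110, 109, 112, 114, 116, 119, 118, 116, 121, 116, 122, 117, 120, 118, 118, 114]
```

Run:
```python
from h import *
F=[np.float32(cv2.cvtColor(cams.capture("scene")["frame"],cv2.COLOR_RGB2GRAY)[140:200,130:205]) for _ in range(5)]
print([np.round(cv2.phaseCorrelate(F[0],f)[0],2).tolist() for f in F[1:]])
s=telemetry.get_state(); print(s["time_s"],np.round(s["contact_force"],1)); print(r.close_job())
```

```text
[[0.49, 0.02], [0.49, 0.03], [0.56, 0.02], [0.57, 0.02]]
27.75 [-0.2  0.1  0.4]
the job is handed in; nothing more can be done
None
```

The job is done and handed in at 27.8 s. The hook is out on its stop, and the beater hangs on it by its eye, back against the hinge block and clear of the gripper.

- **Hook:** I pinched it part of the way out, then pressed it down with shut fingers. At the stop the force rose from about 7 N to 14.8 N. That bends the mount by an estimated 0.028 rad, under the 0.035 limit. I only went for the beater after that.
- **Beater:** I threaded the eye over the lip without contact and set it down on the arm with about 6 N. Sliding it back took about 4 N. I felt the block at about 13 N, firmer than I wanted, then eased off, opened the gripper and withdrew.

Last checks:
- **Position:** the hub measured 18.4 mm out from the pin against 17.5 mm nominal, which is within the camera error. It was centred to within about 1 mm.
- **Other items:** the scene view showed no change at the tin, bowl or board. The top view could not confirm this because the arm was in the way.
- **Contact:** forces on the tool were near zero when I handed in.

**Disagreements:**
- The cameras suggested the hub sat 4–5 mm lower in the grip than planned. The set-down contact showed it was at the planned height, so I passed over the lip with very little clearance under the arm.
- The stillness check is not clean. Five pictures taken over 0.25 s showed an apparent sideways shift of about 0.5 px after the first picture, then almost none. I read that as image noise, but did not rule out a small remaining swing.

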